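# Purge the air line and hold the keyed dump valve open

### The job

Purge the air line: squeeze the red trigger of the clamped blow gun all the way in and let it spring back. Then take the key with the yellow bow out of its stand, work it past the sticky pins until it is fully home in the lock on top of the grey valve box, turn it a quarter turn clockwise, and finish while still holding the key turned against its spring (do not let go). Leave the black key in its stand and the other things where they are.

Things in the scene. Friction and masses are not known exactly. Their poses are not given: they have to be found in the camera images.
- blow_gun: Blue blow gun lying on its side, fixed on a dark base plate 150 x 70 x 8 mm. Origin: centre of the plate's underside. x runs level along the round grip (22 mm thick, axis 75 mm up, between posts at x = -62 and +56 mm) towards the nozzle; z up. The red trigger lies beside the grip on its -y side.
- grip_point (a point): Point on the grip's axis beside the place to squeeze (gun x = -20 mm, 75 mm above the bench); axes as the gun's. The grip's far side is 11 mm from it along +y. About this point grip and trigger are free for 50 mm along x, and below them down to the base plate.
- trigger_pad (a point): Point on the axis of the red trigger, a level round bar 10 mm thick at the grip's height, 70 mm from its hinge. Relaxed, it is 32 mm from the grip's axis; grip and trigger together are then 48 mm wide, squeezed 32 mm. Squeeze level along the gun's y, fingers from above; only the trigger moves.
- trigger (a joint): Trigger, rad: 0 relaxed, 0.24 squeezed fully in (its stop); over 0.20 counts as squeezed. A spring presses it back to 0; about 5 N at trigger_pad squeezes it fully.
- valve: Grey valve box, fixed, 136 x 116 mm, 74 mm high, gauge on its -x side, pipe stubs at its y sides; origin: centre of its underside, z up. The brass lock face in its top has a key slot along the valve's x, 19 x 8 mm, chamfered, 10 mm deep; below it is the turning part with a slot 19 x 6.4 mm.
- lock_face (a point): Centre of the key slot's mouth on the brass lock face, 80 mm above the bench; axes as the valve's (x along the slot). The key goes straight down, either way round, until its collar sits on the face. Two sprung sticky pins stand into the slot's ends 5.5 mm down: pressing past them takes up to about 15 N; wiggle the key a little if it catches. The key turns only when home.
- lock_turn (a joint): Turning part of the lock, rad: 0 at rest (slot along the valve's x), grows clockwise seen from above, stop at 1.65. A spring (up to 0.11 N m) turns it back when let go. The key has some play in it (about 0.2 rad), so turn the key about 1.75 rad for a firm quarter turn.
- yellow_key: Yellow-bowed key, about 60 g, upright in the stand. Origin: centre of the underside of its collar (24 mm wide, 5 high); z up. Bow 32 mm along x, 10 along y, 20 to 50 mm above the origin: grip across the 10 mm. Flat tapered blade, 16 mm along x, 5 along y, down to 30 mm below the origin. The same after a half turn. Home: origin at lock_face, x along the slot.
- black_key: A like key with a black bow in the other hole of the stand; to be left there.
- key_stand: Fixed wooden block 150 x 70 x 45 mm; origin: centre of its underside. Two slots in its top 38 mm either way from its centre along its x, each with a key standing in it, collar on the block's top, key x along the block's x. Which key is in which slot varies. Lift a key 40 mm straight up to clear it.
- nut_tin: Green tin, 67 mm across, 65 mm high; origin centre of underside; leave alone.
- oil_can: Conical oil can, 202 mm high; origin centre of underside; leave alone.
- gear_wheel: Gear wheel, 84 mm across, 26 mm high, lying; origin centre of underside; leave alone.
Mind the look-alikes: they are no part of the job. Leave any brown or pink look-alike of the yellow_key alone.

How it is judged:
On the way, in this order (a step that is already met when the one before it is completed fails the run):
1. the trigger is squeezed fully in (value of joint trigger above 0.2 rad), for 0.1 s.
2. the trigger has sprung back (value of joint trigger below 0.04 rad), for 0.1 s.
3. the yellow key is fully home in the lock, not yet turned (z of yellow_key in the frame of lock_face below 0.003 m and horizontal distance between yellow_key and lock_face below 0.004 m and value of joint lock_turn below 0.5 rad), for 0.1 s.
At the end, for the whole second after the job is handed in: the fingers hold the yellow key (over 2 N); it is home in the lock (collar within 3 mm of the face, 4 mm of centre) and the lock stays turned at least 1.25 rad; the trigger is back (under 0.04 rad); black key, tin, oil can and gear wheel within 20 mm of their starts (z of yellow_key in the frame of lock_face below 0.003 m and horizontal distance between yellow_key and lock_face below 0.004 m and value of joint lock_turn above 1.25 rad and velocity of joint lock_turn below 0.1 rad/s and contact force between the fingers and yellow_key above 2 N and value of joint trigger below 0.04 rad and distance of each of black_key, nut_tin, oil_can, gear_wheel from where it was at the start of the episode below 0.02 m); the arm keeps its last pose, push and grip.
It fails at once if the black key is pulled out or a bystander is knocked away (distance of any of black_key, nut_tin, oil_can, gear_wheel from where it was at the start of the episode above 0.03 m).
It also fails if it takes over 59 s, if anything falls off the work surface, if the arm or the gripper's body presses on something with over 40 N, if the wrist force passes 120 N, or if a joint passes its speed limit or range.

### The arm

A 7-joint arm with a two-finger parallel gripper is mounted at the origin on a cart in front of the work surface, level with it; the furniture and walls round the work are solid. World frame = base frame: x ahead of the robot, y to its left, z up, the work surface at z = 0. Lengths are in m, angles in rad, forces in N, time in s.
With the tool pointing down it reaches from about 0.4 to 0.925 m from the base axis. Payload 4.1 kg.
Tool frame: the origin (TCP) lies at the very end of the fingers, on their centre line; the grasp point (between the pads) lies 19 mm behind it; z points along the fingers, y is the line along which they close (so a half turn about z gives the same grasp; the last joint's range is limited). The gripper opens to 85 mm and grips with 20 to 120 N. Pads are 22 mm wide; open, the fingers measure 114 mm over their backs; the gripper's body (76 mm by 85 mm) begins 54 mm behind the grasp point. The pads swing forward as they close: fully open they stand 13 mm farther back than shut.
Start: joints at [-0.099, 0.398, 0.045, 1.537, -0.019, 1.207, -0.051], TCP at [0.65, 0, 0.231] pointing down, gripper open.
Joint ranges: [-2.82, 2.82], [-0.49, 2.23], [-1.37, 1.46], [0, 2.46], [-1.36, 4.5], [0.23, 2], [-2.94, 2.94]. Speed limits (rad/s): [2.57, 2.57, 3.14, 3.14, 3.14, 3.14, 3.14].

### API

Orientations are given as a unit quaternion [x, y, z, w].
In Python, from plant import * gives the robot as it stands. Calls block until the motion is done:
- movep(position, orientation): joint-space move of the TCP to a pose.
- move_linear(position, orientation=None, feed=0.15, stop_force=None): straight line of the TCP; orientation=None keeps the orientation; feed is the mean speed in m/s. With stop_force (N) it stops when the force on the tool has changed by that much, and returns True; else False.
- move_j(angles): joint-space move.
- move_gripper(opening): opening from 0.0 (shut) to 1.0 (fully open); the grip force is fixed at half the most; returns when the fingers have stopped.
- wait(seconds).
- ik(position, orientation): joint angles nearest the present ones, or None.
- get_state(): the state.
- get_image(name): name is "scene" or "side" or "wrist"; returns a dict with "img" (420x560x3 uint8, red, green, blue), "intrinsics" (3x3 intrinsics, pixels), "xyz" and "rotation" of the camera in the world; the wrist camera has in their place "hand_eye" (4x4, takes a point from camera to tool coordinates, whose origin is the TCP and whose axes are the flange's). Camera axes: x right, y down, z forward; pixel columns grow to the right and rows downward; lengths in m; the calibration is good to about 2 mm. A picture is of the moment at which its call begins: read the wrist's pose just before it. There is no depth.
A pose or a line that the arm cannot do raises Unreachable and nothing moves.
- job_done(): hands the job in; it is judged then, once.
Trained networks look in the newest picture that a camera, given by its name, has taken for a name from the list of things; names that differ only in an ending like _2 or _b are one class to them, and where a whole thing is asked for, a point or a joint stands for the part that bears it (a point fixed in the world has none). Each returns a list of dicts, best first, with "conf" (0 to 1); they miss things now and then, are a little off and sometimes report something else, mostly with a low value. They report only what shows in the picture. A call takes as long as a camera call. They do not tell look-alikes from the thing itself.
- boxes_of(camera, query): "box" ([left, top, right, bottom] in pixels, round what is visible of it).
- spot_point(camera, query): "position" ([column, row] in pixels: a listed point, or the origin of a listed thing).
The state is a dict: "clock": time; "joint_pos": joint angles; "joint_velocities": joint speeds; "joint_torque": joint torques, N m; "eef_pos": TCP position; "eef_rot": TCP orientation; "wrist_force": force on the tool from outside, world axes, zero at the start; "ft_torque": the same for the moment, N m; "finger_gap": opening from 0.0 (shut) to 1.0 (fully open); "gripper_force": force on a finger pad.
Only numpy, scipy, OpenCV 4.12 (cv2) and the standard library are available. Lean on these libraries where they do the work, as an engineer would, in place of code of your own. Each camera call takes 0.05 s, during which the arm holds its last target. There are 200 camera calls.

## Working session

There is one attempt and no reset: what is moved stays moved. The work goes in short steps, each a Python script; the robot and the scene stay as the last script left them, time stands still between calls to the robot, and variables do not carry over. Pictures are saved under pics/ and viewed, at most 10 in all, crops included, and the job is handed in when it is done.

```bash
mkdir -p pics; cat > h.py <<'E'
from plant import *
import numpy as np, cv2
from scipy.spatial.transform import Rotation as R
def cam(name):
    s=get_state(); d=get_image(name)
    if name=="wrist":
        T=np.eye(4);T[:3,:3]=R.from_quat(s["eef_rot"]).as_matrix();T[:3,3]=s["eef_pos"]
        T=T@np.array(d["hand_eye"]); d["xyz"]=T[:3,3]; d["rotation"]=T[:3,:3]
    d["rotation"]=np.array(d["rotation"]); d["xyz"]=np.array(d["xyz"]); d["K"]=np.array(d["intrinsics"])
    return d
def ray(d,p):
    v=d["rotation"]@np.linalg.inv(d["K"])@np.array([p[0],p[1],1.]); return d["xyz"],v/np.linalg.norm(v)
def onz(d,p,z):
    o,v=ray(d,p); return o+v*(z-o[2])/v[2]
def proj(d,P):
    c=d["K"]@(d["rotation"].T@(np.array(P)-d["xyz"])); return c[:2]/c[2]
def save(d,fn): cv2.imwrite(fn,d["img"][:,:,::-1])
def tri(rs):
    A=np.zeros((3,3));b=np.zeros(3)
    for o,v in rs:
        M=np.eye(3)-np.outer(v,v);A+=M;b+=M@o
    return np.linalg.solve(A,b)
E
python3 - <<'E'
from h import *
ims=[]
for n in ["scene","side","wrist"]:
    d=cam(n); ims.append(d["img"]); save(d,f"pics/a_{n}.png")
    print(n,d["xyz"].round(3),d["rotation"].round(2).tolist(),d["K"][0,0])
    for q,z in [("blow_gun",0),("grip_point",.075),("trigger_pad",.075),("valve",0),("lock_face",.08),("yellow_key",.045),("black_key",.045),("key_stand",0),("nut_tin",0),("oil_can",0),("gear_wheel",0)]:
        for r in spot_point(n,q)[:4]: print(q,round(r["conf"],2),np.round(r["position"]),onz(d,r["position"],z)[:2].round(3))
s=get_state();print(s["clock"],s["eef_rot"])
E
```

```text
scene [0.131 1.067 0.616] [-0.18, 0.86, -0.47, 0.1] 435.55893567367934Traceback (most recent call last):
  File "<stdin>", line 7, in <module>
  File "h.py", line 14, in onz
    o,v=ray(d,p); return o+v*(z-o[2])/v[2]
        ~~~^^^^^
  File "h.py", line 12, in ray
    v=d["rotation"]@np.linalg.inv(d["K"])@np.array([p[0],p[1],1.]); return d["xyz"],v/np.linalg.norm(v)
      ~~~~~~~~~~~~~^~~~~~~~~~~~~~~~~~~~~~
ValueError: matmul: Input operand 1 has a mismatch in its core dimension 0, with gufunc signature (n?,k),(k,m?)->(n?,m?) (size 3 is different from 4)
```

View pics/a_scene.png

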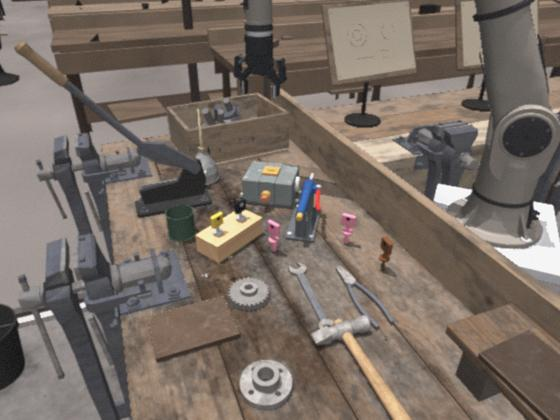

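The scene shows the stand at (230,235) with the yellow key at (217,222) and the black key at (240,207). The valve is at (270,185), the blow gun at (305,205), and pink and brown look-alikes at (275,235), (347,227) and (385,250). The camera rotation is a quaternion, so I'll convert it.

```bash
sed -i 's|^    d\["rotation"\]=np.array(d\["rotation"\]);|    r=np.array(d["rotation"]); d["rotation"]=R.from_quat(r).as_matrix() if r.size==4 else r;|' h.py
python3 - <<'E'
from h import *
for n in ["scene","side","wrist"]:
    d=cam(n); save(d,f"pics/a_{n}.png")
    print(n,d["xyz"].round(3),d["K"][0,0])
    for q,z in [("blow_gun",0),("grip_point",.075),("trigger_pad",.075),("valve",0),("lock_face",.08),("yellow_key",.045),("black_key",.045),("key_stand",0),("nut_tin",0),("oil_can",0),("gear_wheel",0)]:
        for r in spot_point(n,q)[:4]: print(q,round(r["conf"],2),np.round(r["position"]),onz(d,r["position"],z)[:2].round(3))
s=get_state();print(s["clock"],s["eef_rot"])
E
```

```text
scene [0.131 1.067 0.616] 435.55893567367934
blow_gun 0.71 [302. 226.] [0.436 0.213]
blow_gun 0.6 [181. 230.] [0.701 0.351]
grip_point 0.95 [308. 200.] [0.423 0.209]
grip_point 0.29 [230. 246.] [0.507 0.447]
trigger_pad 0.68 [316. 206.] [0.397 0.227]
valve 0.72 [268. 194.] [0.579 0.102]
valve 0.67 [313. 206.] [0.442 0.113]
valve 0.19 [217. 232.] [0.616 0.323]
lock_face 0.73 [271. 169.] [0.57  0.105]
yellow_key 0.84 [272. 239.] [0.453 0.352]
yellow_key 0.81 [350. 235.] [0.301 0.266]
yellow_key 0.62 [386. 256.] [0.21 0.31]
yellow_key 0.48 [217. 233.] [0.577 0.381]
black_key 0.57 [239. 222.] [0.553 0.32 ]
black_key 0.25 [271. 166.] [0.606 0.023]
black_key 0.21 [215. 230.] [0.587 0.375]
key_stand 0.67 [227. 244.] [0.568 0.357]
nut_tin 0.77 [183. 231.] [0.695 0.355]
oil_can 0.93 [204. 179.] [0.792 0.099]
oil_can 0.18 [240. 220.] [0.59  0.254]
gear_wheel 0.67 [250. 298.] [0.439 0.496]
side [0.277 1.157 0.857] 407.88182743841577
blow_gun 0.6 [316. 202.] [0.438 0.189]
grip_point 0.64 [314. 188.] [0.444 0.213]
trigger_pad 0.47 [329. 190.] [0.4   0.209]
trigger_pad 0.24 [269. 206.] [0.55  0.328]
valve 0.96 [284. 179.] [0.57  0.103]
lock_face 0.87 [284. 160.] [0.57  0.102]
yellow_key 0.71 [385. 231.] [0.217 0.304]
yellow_key 0.53 [253. 222.] [0.583 0.377]
yellow_key 0.53 [300. 226.] [0.452 0.352]
yellow_key 0.48 [347. 212.] [0.334 0.255]
black_key 0.63 [270. 208.] [0.557 0.303]
key_stand 0.63 [262. 222.] [0.575 0.324]
oil_can 0.54 [220. 168.] [0.8   0.109]
gear_wheel 0.17 [261. 227.] [0.571 0.344]
wrist [0.651 0.075 0.376] 310.7111395985251
trigger_pad 0.31 [206.  88.] [0.586 0.101]
lock_face 0.77 [185.  84.] [0.568 0.103]
oil_can 0.75 [400.  94.] [0.789 0.101]
1.9 [7.07070442e-01 7.07143115e-01 6.03324282e-05 3.44628867e-05]
```

View pics/a_side.png

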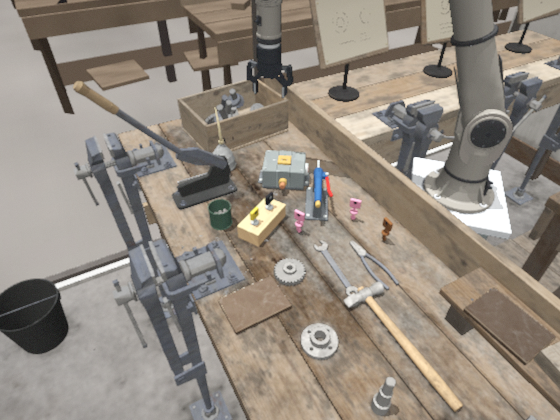

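View pics/a_wrist.png

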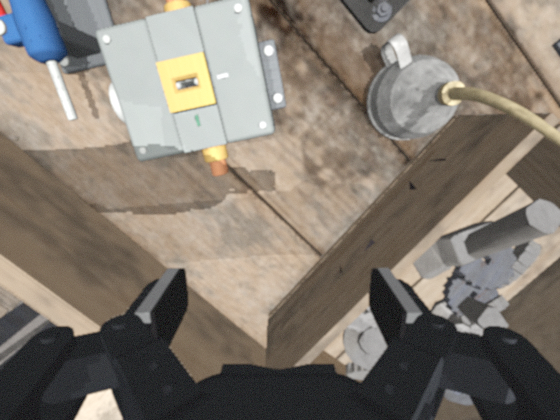

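The wrist camera looks straight down with image up = +y and right = +x. The valve lock is at (186,83) with its slot tilted about 10° and the gauge on the left. The gun nozzle points towards -y. I'll move up over the work area to measure.

```bash
python3 - <<'E'
from h import *
q=[.70710678,.70710678,0,0]
for k,p in enumerate([[.52,.12,.33],[.50,.24,.33]]):
    movep(p,q); wait(.3)
    d=cam("wrist"); save(d,f"pics/b{k}.png"); np.savez(f"b{k}.npz",**{a:d[a] for a in("img","xyz","rotation","K")})
    print(d["xyz"].round(3),d["rotation"].round(3).tolist())
    for n,z in [("blow_gun",0),("grip_point",.075),("trigger_pad",.075),("valve",0),("lock_face",.08),("yellow_key",.045),("black_key",.045),("key_stand",0)]:
        for r in spot_point("wrist",n)[:4]: print(n,round(r["conf"],2),np.round(r["position"]),onz(d,r["position"],z)[:2].round(4))
print(get_state()["clock"])
E
```

```text
[0.521 0.194 0.473] [[1.0, -0.001, -0.003], [-0.002, -0.956, -0.294], [-0.002, 0.294, -0.956]]
blow_gun 0.74 [219. 113.] [0.4352 0.2007]
blow_gun 0.35 [202.  97.] [0.4124 0.2225]
grip_point 0.88 [202.  98.] [0.4293 0.2178]
trigger_pad 0.54 [310.  19.] [0.5564 0.3002]
lock_face 0.67 [315. 190.] [0.5679 0.1054]
yellow_key 0.72 [38. 31.] [0.2276 0.2966]
yellow_key 0.61 [124.  81.] [0.3236 0.2392]
black_key 0.85 [311.  21.] [0.5607 0.3064]
[0.501 0.314 0.474] [[1.0, -0.002, -0.001], [-0.002, -0.956, -0.293], [-0.0, 0.293, -0.956]]
blow_gun 0.9 [237. 191.] [0.4373 0.2052]
grip_point 0.73 [412.  82.] [0.6609 0.3549]
grip_point 0.26 [337.  64.] [0.5703 0.3736]
trigger_pad 0.64 [200. 196.] [0.3973 0.215 ]
valve 0.93 [320. 250.] [0.571  0.1037]
lock_face 0.73 [237. 194.] [0.4478 0.2194]
lock_face 0.7 [326. 273.] [0.568  0.1053]
yellow_key 0.87 [248.  99.] [0.4629 0.3376]
yellow_key 0.85 [ 72. 131.] [0.2257 0.2979]
yellow_key 0.84 [337.  65.] [0.5756 0.3774]
yellow_key 0.66 [147. 171.] [0.3191 0.2436]
black_key 0.74 [324. 124.] [0.5621 0.3054]
black_key 0.34 [410.  82.] [0.6701 0.3574]
key_stand 0.58 [322.  98.] [0.5636 0.3408]
key_stand 0.17 [411.  84.] [0.6891 0.3599]
4.7833
```

View pics/b1.png

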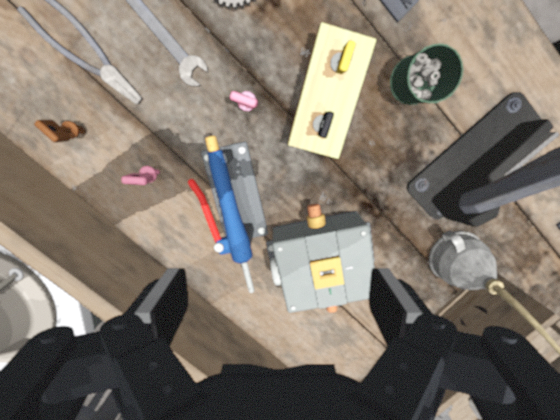

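The wrist picture shows the stand top, with corners around (323,25), (375,40), (340,158) and (290,145). The yellow key is at (346,57) and the black key at (325,123). The gun grip runs from (215,150) to (240,260) with the red trigger on its left, and the lock is at (328,272). Next I'll refine these by colour segmentation.

```bash
python3 - <<'E'
from h import *
for k in (0,1):
    d=dict(np.load(f"b{k}.npz")); hsv=cv2.cvtColor(d["img"],cv2.COLOR_RGB2HSV)
    def comps(lo,hi,z,minA):
        m=cv2.inRange(hsv,np.array(lo),np.array(hi)); n,l,st,c=cv2.connectedComponentsWithStats(m)
        for i in range(1,n):
            if st[i,4]<minA: continue
            vv,uu=np.where(l==i)
            P=np.array([onz(d,(u,v),z)[:2] for u,v in zip(uu,vv)])
            r=cv2.minAreaRect((P*1000).astype(np.float32))
            box=cv2.boxPoints(r); e=[box[1]-box[0],box[2]-box[1]]; e=max(e,key=np.linalg.norm)
            print("  ",st[i,4],st[i,:4],"ctr",np.round(r[0],1),"size",np.round(r[1],1),"yaw",round(np.degrees(np.arctan2(e[1],e[0])),1),"mean",(P.mean(0)*1000).round(1))
    print(k,"stand");comps((12,40,170),(30,150,255),.045,1500)
    print("yellow");comps((20,170,130),(33,255,255),.095,60)
    print("plate");comps((20,120,150),(33,255,255),.08,200)
    print("blue");comps((100,130,50),(125,255,255),.075,300)
    print("red");comps((0,180,120),(6,255,255),.075,60)
# crops x4
d=dict(np.load("b1.npz"));I=d["img"]
c=cv2.resize(I[140:310,170:390],None,fx=3.5,fy=3.5,interpolation=cv2.INTER_CUBIC);cv2.imwrite("pics/c.png",c[:,:,::-1])
E
```

```text
0 stand
   10423 [  0   0 185 155] ctr [281.6 230.4] size [129.5 244.2] yaw -42.8 mean [283.1 230.2]
   2683 [273   0  73  62] ctr [557.7 303.6] size [69.7 72.3] yaw -15.0 mean [555.9 298.3]
   1565 [509  80  51  84] ctr [878.1 194.4] size [ 55.  127.2] yaw -49.7 mean [868.7 196.1]
   3303 [  0 155 156 133] ctr [225.8  43.3] size [ 31.5 265.9] yaw -44.9 mean [225.   45.5]
   13856 [172 182 245 191] ctr [571.3  -1.9] size [212.5 413. ] yaw -44.8 mean [551.9 -25.6]
   1854 [182 305  83  73] ctr [ 400.6 -184.7] size [107.5 165.7] yaw -45.1 mean [ 414.8 -162.8]
yellow
plate
blue
   2566 [184  44  50 133] ctr [433.4 198.9] size [ 43.  155.4] yaw -83.0 mean [435.1 195.5]
red
1 stand
   10677 [419   0 141 134] ctr [773.6 370.9] size [153.8 207.7] yaw -0.1 mean [771.8 384.5]
   8908 [  0   6 144 182] ctr [199.6 325. ] size [135.6 214.9] yaw -46.3 mean [214.6 327.9]
   5004 [288  22  89 137] ctr [568.6 342.8] size [153.6  73.8] yaw 75.1 mean [567.1 350.1]
   13562 [120 190 264 189] ctr [474.4  45.9] size [139.1 466.1] yaw -42.8 mean [463.7  48.8]
   2308 [  0 222 122  99] ctr [161.2  81.7] size [ 31.9 217.5] yaw -45.1 mean [159.8  84.4]
yellow
plate
blue
   1916 [209 151  42 112] ctr [431.1 195.8] size [ 40.3 155.9] yaw -78.9 mean [435.8 193.1]
red
   84 [189 180  19  27] ctr [396.3 219. ] size [ 7.5 39.7] yaw -62.4 mean [396.5 220.3]
```

View pics/c.png

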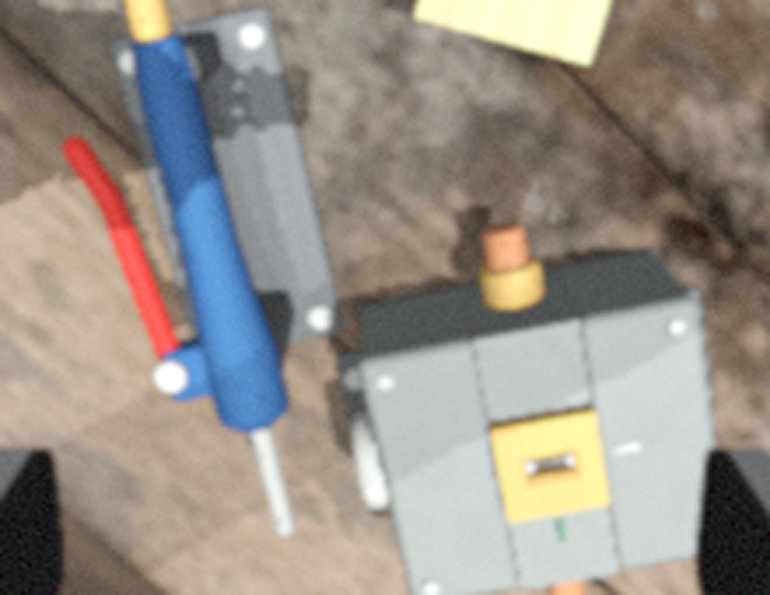

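The crop shows the grip axis running from crop (160,40) to (250,425), the trigger on the left from (75,150) to (165,350), and the slot centred at (551,466). I'll compute the yaws from these points.

```bash
python3 - <<'E'
from h import *
d=dict(np.load("b1.npz"))
f=lambda x,y,z:onz(d,(170+x/3.5,140+y/3.5),z)[:2]*1000
def yaw(a,b): v=b-a; return np.degrees(np.arctan2(v[1],v[0])).round(1)
def pr(n,a,b): print(n,a.round(1),b.round(1),"mid",((a+b)/2).round(1),yaw(a,b))
pr("grip",f(160,60,.075),f(243,385,.075))
pr("nozzle",f(262,432,.075),f(285,532,.075))
pr("plate R",f(268,10,.008),f(333,325,.008))
pr("bolts R",f(251,36,.009),f(320,318,.009)); print("bolt L",f(128,62,.009))
pr("trig",f(122,215,.075),f(165,350,.075))
pr("trig up",f(75,150,.075),f(118,210,.075))
pr("slot",f(527,468,.08),f(577,462,.08))
pr("lid",f(386,382,.074),f(677,327,.074)); pr("lidL",f(432,589,.074),f(386,382,.074))
pr("brass top",f(490,427,.08),f(594,408,.08));pr("brass bot",f(510,522,.08),f(610,507,.08))
E
```

```text
grip [421.7 266.3] [447.  137.9] mid [434.4 202.1] -78.9
nozzle [453.9 117.3] [461.9  71.4] mid [457.9  94.3] -80.0
plate R [454.9 279. ] [480.2 138.1] mid [467.6 208.5] -79.8
bolts R [447.5 268.4] [474.4 141.9] mid [460.9 205.1] -78.0
bolt L [394.94313973 257.64375037]
trig [403.7 208. ] [416.8 152.9] mid [410.3 180.5] -76.7
trig up [388.  233.1] [402.4 210. ] mid [395.2 221.6] -58.2
slot [560.8 103.5] [580.8 106.2] mid [570.8 104.9] 7.5
lid [504.  138.6] [618.3 161.8] mid [561.1 150.2] 11.5
lidL [523.5  43.2] [504.  138.6] mid [513.7  90.9] 101.6
brass top [545.4 121.7] [586.3 129.9] mid [565.8 125.8] 11.3
brass bot [554.8  78.9] [595.3  85.8] mid [575.   82.4] 9.6
```

```bash
cat >> h.py <<'E'
def qyaw(deg): return (R.from_euler('z',deg,degrees=True)*R.from_quat([.70710678,.70710678,0,0])).as_quat()
def st(): 
    s=get_state(); print("t",round(s["clock"],2),"p",np.round(s["eef_pos"],4),"gap",round(s["finger_gap"],3),"gf",np.round(s["gripper_force"],1),"F",np.round(s["wrist_force"],1),"M",np.round(s["ft_torque"],2)); return s
E
python3 - <<'E'
from h import *
q=qyaw(10.7); gp=np.array([.430,.2225]); yv=np.array([.983,.186])
c=gp-.007*yv
movep([*c,.17],q); move_linear([*c,.053],feed=.12); st()
move_gripper(.33); wait(.25); st()
d=cam("scene"); save(d,"pics/sq.png")
I=d["img"][150:250,250:370]; cv2.imwrite("pics/sqc.png",cv2.resize(I,None,fx=5,fy=5,interpolation=cv2.INTER_CUBIC)[:,:,::-1])
E
```

```text
t 6.65 p [0.4238 0.2216 0.0537] gap 1.004 gf 0.0 F [0.8 0.5 0.2] M [0.03 0.01 0.  ]
t 7.47 p [0.4265 0.2217 0.0541] gap 0.341 gf 37.4 F [ 4.4 -0.8  1.1] M [-0.19 -1.05  0.17]
```

View pics/sqc.png

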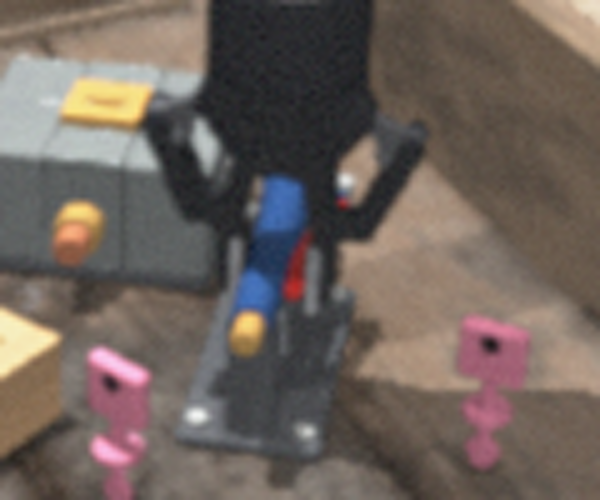

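The picture shows the fingers around grip and trigger, with the red bar pressed against the blue grip (gap 29 mm, 37 N), so the trigger is fully in. I'll release it and look at the key.

```bash
python3 - <<'E'
from h import *
move_gripper(1.0); wait(.25); s=st(); p=s["eef_pos"]
move_linear([p[0],p[1],.17],feed=.2)
q=qyaw(-15)
movep([.565,.335,.21],q); wait(.25)
d=cam("wrist"); save(d,"pics/k.png"); np.savez("k.npz",**{a:d[a] for a in("img","xyz","rotation","K")})
for n,z in [("yellow_key",.045),("black_key",.045),("key_stand",0),("trigger_pad",.075)]:
    for r in spot_point("wrist",n)[:4]: print(n,round(r["conf"],2),np.round(r["position"]),onz(d,r["position"],z)[:2].round(4))
st()
E
```

```text
t 8.37 p [0.4232 0.2213 0.0531] gap 1.001 gf 0.0 F [ 0.5 -0.6 -0.4] M [0.04 0.02 0.04]
yellow_key 0.86 [276. 148.] [0.5748 0.3796]
yellow_key 0.82 [185. 214.] [0.4661 0.3395]
yellow_key 0.82 [102. 315.] [0.3303 0.248 ]
black_key 0.97 [281. 224.] [0.559  0.3022]
key_stand 0.67 [279. 177.] [0.5681 0.343 ]
trigger_pad 0.55 [276. 150.] [0.5751 0.3813]
t 10.37 p [0.5649 0.3348 0.2102] gap 0.999 gf 0.0 F [ 0.8  0.3 -0.4] M [ 0.03 -0.   -0.02]
```

View pics/k.png

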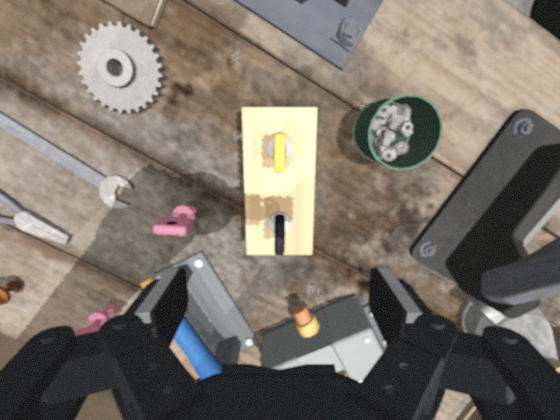

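The key picture shows the stand aligned with the image, corners around (242,107), (318,107), (313,255) and (247,255). The yellow bow is at (280,152), the black key at (280,232) and the tin at (400,130). I'll compute the key position, narrow the fingers first to clear the tin, then grasp and lift.

```bash
python3 - <<'E'
from h import *
d=dict(np.load("k.npz")); hsv=cv2.cvtColor(d["img"],cv2.COLOR_RGB2HSV)
f=lambda x,y,z:onz(d,(x,y),z)[:2]
cs=np.array([f(*c,.045) for c in [(242,107),(318,107),(313,255),(247,255)]]); c=cs.mean(0)
a=cs[0]+cs[1]-cs[2]-cs[3]; yaw=np.degrees(np.arctan2(a[1],a[0]))
u=a/np.linalg.norm(a); print("stand",c.round(4),yaw.round(1),np.linalg.norm(a)/2,"key",(c+.038*u).round(4))
m=cv2.inRange(hsv,(22,190,120),(34,255,255)); m[:120]=0;m[180:]=0;m[:,:262]=0;m[:,300:]=0
vv,uu=np.where(m>0); P=np.array([f(x,y,.095) for x,y in zip(uu,vv)]); r=cv2.minAreaRect((P*1000).astype(np.float32)); print("bow",len(P),r)
b=(f(280,134,.095)+f(280,171,.095))/2; print("bow mid",b)
key=np.mean([c+.038*u,[.5755,.3795],b],axis=0); print("key",key.round(4))
q=qyaw(-15); move_gripper(.45)
movep([*key,.13],q); move_linear([*key,.060],feed=.1,stop_force=15); st()
move_gripper(0.0); st()
print(move_linear([*key,.105],feed=.1)); wait(.2); s=st()
E
```

```text
stand [0.5689 0.342 ] 75.1 0.15216501088558596 key [0.5787 0.3787]Traceback (most recent call last):
  File "<stdin>", line 8, in <module>
cv2.error: OpenCV(4.12.0) /io/opencv/modules/imgproc/src/convhull.cpp:143: error: (-215:Assertion failed) total >= 0 && (depth == CV_32F || depth == CV_32S) in function 'convexHull'
```

```bash
python3 - <<'E'
from h import *
d=dict(np.load("k.npz"))
f=lambda x,y,z:onz(d,(x,y),z)[:2]
b=(f(280,134,.095)+f(280,171,.095))/2; print("bow mid",b)
key=np.mean([[.5787,.3787],[.5755,.3795],b],axis=0); print("key",key.round(4))
q=qyaw(-15); move_gripper(.45)
movep([*key,.13],q); move_linear([*key,.060],feed=.1,stop_force=15); st()
move_gripper(0.0); st()
print(move_linear([*key,.105],feed=.1)); wait(.2); s=st()
E
```

```text
bow mid [0.57864103 0.37956384]
key [0.5776 0.3793]
t 12.2 p [0.5782 0.3796 0.0607] gap 0.449 gf 0.0 F [-0.5  0.2  0.8] M [-0.02 -0.02  0.  ]
t 12.57 p [0.5782 0.3796 0.061 ] gap 0.107 gf 58.6 F [ 0.1 -0.7  3. ] M [-0.03 -0.03 -0.02]
False
t 13.37 p [0.5771 0.3788 0.104 ] gap 0.108 gf 58.7 F [-0.2  0.1 -1. ] M [ 0.02 -0.01  0.03]
```

The key is gripped (gap 9 mm, 59 N) and clear of the stand. I'll carry it to hover over the lock and look.

```bash
python3 - <<'E'
from h import *
s=get_state();p=s["eef_pos"]
move_linear([p[0],p[1],.17],feed=.15)
q=qyaw(100.5)
print(ik([.569,.1045,.165],q))
movep([.569,.1045,.165],q); wait(.3); s=st(); print(np.round(s["joint_pos"],2))
d=cam("wrist"); save(d,"pics/l.png"); np.savez("l.npz",**{a:d[a] for a in("img","xyz","rotation","K")})
for n,z in [("lock_face",.08),("yellow_key",.165-.016),("valve",0)]:
    for r in spot_point("wrist",n)[:3]: print(n,round(r["conf"],2),np.round(r["position"],1),onz(d,r["position"],z)[:2].round(4))
for P in ([.569,.1045,.08],[.569,.1045,.119],[.569,.1045,.149]): print(proj(d,P).round(1))
I=d["img"][150:330,180:380]; cv2.imwrite("pics/lc.png",cv2.resize(I,None,fx=3.3,fy=3.3,interpolation=cv2.INTER_CUBIC)[:,:,::-1])
E
```

```text
[ 0.10966645  0.35816866 -0.45640106  1.77755007  0.17938813  1.0469288
  1.34227104]
t 16.23 p [0.569  0.1047 0.165 ] gap 0.111 gf 58.7 F [ 0.9 -0.3  0.1] M [ 0.02  0.05 -0.01]
[ 0.11  0.36 -0.46  1.78  0.18  1.05  1.34]
lock_face 0.63 [277.1 220. ] [0.5706 0.1046]
yellow_key 0.55 [273.4 259.5] [0.5717 0.1028]
yellow_key 0.45 [278.9 220.5] [0.5483 0.1016]
yellow_key 0.42 [475.6 333.7] [0.5981 0.2334]
valve 0.84 [277.7 192.3] [0.5673 0.1044]
valve 0.65 [493.4   1.8] [0.368  0.2565]
[277.4 218. ]
[277.3 236.3]
[277.2 255.7]
```

View pics/lc.png

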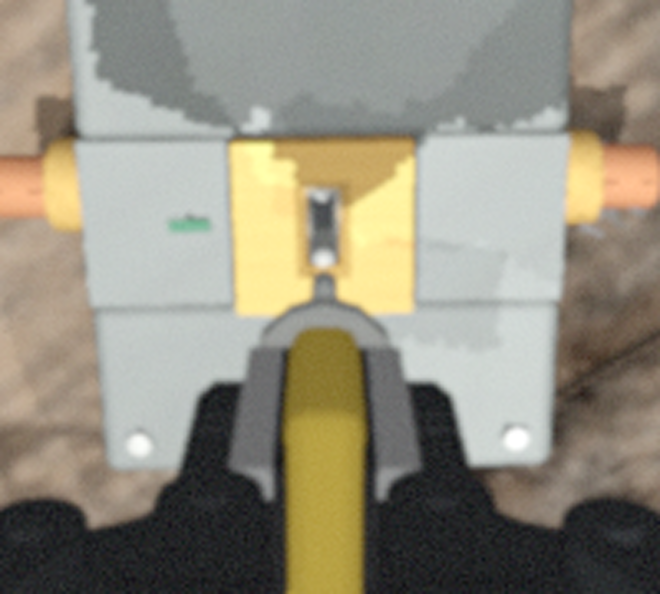

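The crop shows the slot at (323,226), i.e. pixel (277.9,218.5), within half a pixel of the projected TCP axis and aligned with the image. The key tip is at (325,290), laterally centred. I'll check the collar edge and insert.

```bash
python3 - <<'E'
from h import *
d=dict(np.load("l.npz"))
t=np.array([-.983,-.182,0])
for z in (.149,.154):
  for r in (.0115,.0125): print(z,r,proj(d,np.array([.569,.1047,z])+r*t).round(1))
L=onz(d,(277.9,218.5),.08)[:2]; print("lock",L, "observed collar far edge v 242.4")
c=[.5695,.1045]; q=qyaw(100.5)
move_linear([*c,.128],q,feed=.08); wait(.1); st()
print(move_linear([*c,.113],feed=.03,stop_force=20)); st()
print(move_linear([*c,.0945],feed=.03,stop_force=30)); wait(.1); st()
E
```

```text
0.149 0.0115 [277.6 236.7]
0.149 0.0125 [277.6 235. ]
0.154 0.0115 [277.6 240.1]
0.154 0.0125 [277.6 238.4]
lock [0.56932024 0.10497081] observed collar far edge v 242.4
t 17.14 p [0.5699 0.1047 0.1284] gap 0.108 gf 58.7 F [-0.3 -0.3 -0.6] M [-0.01  0.01 -0.04]
False
t 17.79 p [0.5695 0.1034 0.1141] gap 0.11 gf 60.3 F [-3.5 -2.7  9.1] M [-0.6   0.84  0.01]
False
t 18.66 p [0.5694 0.1045 0.0959] gap 0.108 gf 61.1 F [-4.9 -2.2 12.8] M [-0.35  1.16  0.01]
```

```bash
python3 - <<'E'
from h import *
c=[.5685,.1045]
for z in (.0935,.0915):
    print(move_linear([*c,z],feed=.02,stop_force=30)); wait(.15); st()
d=cam("wrist"); save(d,"pics/m.png")
I=d["img"][150:330,180:380]; cv2.imwrite("pics/mc.png",cv2.resize(I,None,fx=3.3,fy=3.3,interpolation=cv2.INTER_CUBIC)[:,:,::-1])
E
```

```text
False
t 19.06 p [0.5694 0.1045 0.0958] gap 0.109 gf 61.6 F [-4.6 -1.7 16.4] M [-0.39  1.17  0.01]
False
t 19.46 p [0.5694 0.1045 0.0958] gap 0.109 gf 63.5 F [-8.9 -1.9 28.8] M [-0.66  2.14  0.01]
```

View pics/mc.png

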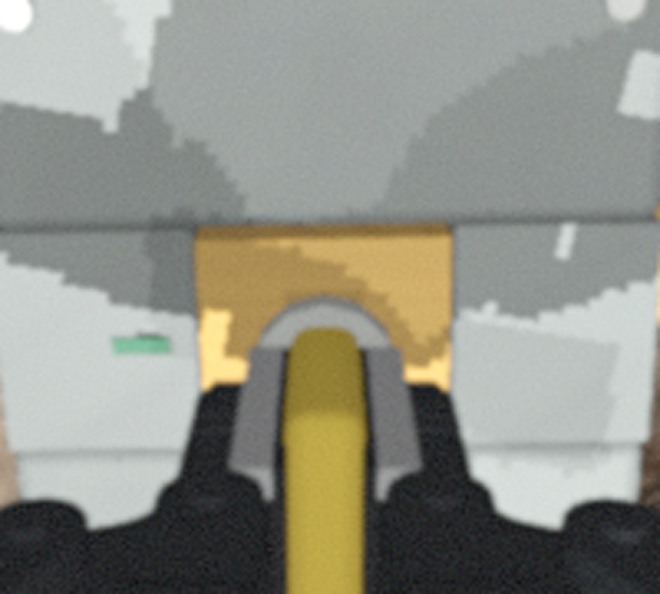

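The collar sits flush on the brass face and z stays at 0.0958 under 29 N, which matches the expected home height. The key is home, so I'll turn it clockwise while pressing lightly.

```bash
python3 - <<'E'
from h import *
c=[.5692,.1046]
move_linear([*c,.0935],feed=.02); wait(.1); st()
for i,a in enumerate(np.arange(90.5,-.1,-10)):
    movep([*c,.0935],qyaw(a))
    s=get_state(); F=np.linalg.norm(s["wrist_force"])
    print(a,round(s["clock"],2),np.round(s["eef_pos"],4),np.round(s["wrist_force"],1),np.round(s["ft_torque"],2),round(s["finger_gap"],3),np.abs(s["joint_velocities"]).max().round(2))
    if F>70: print("stop");break
wait(.3); s=st(); print(R.from_quat(s["eef_rot"]).as_euler('zyx',degrees=True))
E
```

```text
t 19.87 p [0.57   0.1047 0.0958] gap 0.108 gf 61.4 F [-4.6 -1.1 16.7] M [-0.37  1.24 -0.04]
90.5 20.14 [0.5705 0.1048 0.0958] [-3.4 -0.8 15. ] [-0.36  0.89 -0.06] 0.106 0.01
80.5 20.42 [0.5706 0.1046 0.0958] [-2.4 -1.1 15. ] [-0.39  0.91 -0.03] 0.104 0.01
70.5 20.69 [0.5706 0.1045 0.0959] [-3.1 -2.1 15.4] [-0.36  0.89 -0.03] 0.111 0.01
60.5 20.97 [0.5705 0.1042 0.0958] [-3.9 -2.3 15.2] [-0.48  0.82 -0.04] 0.11 0.01
50.5 21.24 [0.5705 0.104  0.0958] [-4.3 -2.7 15.2] [-0.55  0.96  0.01] 0.11 0.01
40.5 21.52 [0.5704 0.1039 0.0958] [-3.6 -1.9 16.7] [-0.55  0.99  0.01] 0.109 0.01
30.5 21.79 [0.5703 0.1038 0.0958] [-4.2 -2.3 16.6] [-0.58  1.04  0.06] 0.108 0.01
20.5 22.07 [0.5701 0.1038 0.0958] [-3.9 -3.  16.7] [-0.68  1.13  0.03] 0.105 0.01
10.5 22.34 [0.5699 0.1037 0.0958] [-4.6 -2.3 18.1] [-0.66  1.24  0.05] 0.105 0.01
0.5 22.62 [0.5697 0.1037 0.0958] [-5.5 -2.5 17.8] [-0.67  1.3   0.02] 0.108 0.01
t 22.92 p [0.5698 0.1037 0.0959] gap 0.109 gf 61.5 F [-4.9 -1.8 17.2] M [-0.7   1.36  0.07]
[-9.04856126e+01  4.26182600e-02  1.79919943e+02]
```

```bash
python3 - <<'E'
from h import *
d=cam("wrist"); save(d,"pics/n.png"); st()
E
```

```text
t 22.97 p [0.5697 0.1037 0.0958] gap 0.109 gf 61.5 F [-6.3 -3.  17.5] M [-0.7   1.33  0.05]
```

View pics/n.png

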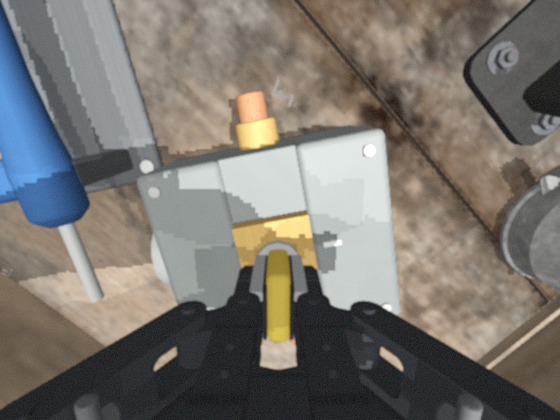

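The key at (278,290) has turned with the hand, its collar on the brass face at (280,250), still gripped at 61 N and pressed down. I'm handing in.

```bash
python3 -c "
from h import *
print(job_done()); st()"
```

```text
the job is handed in; nothing more can be done
None
the job is handed in; nothing more can be done
```

I handed the job in at about 23 s: trigger squeezed and released, and the yellow key home in the lock, turned about 100° clockwise at the hand and still held at about 61 N; no verdict came back, and I saw neither the trigger's return nor the lock's own angle directly.

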